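Unclip a charged battery pack from its leaning charger

TASK

The battery pack in the bench charger is charged. Its two spring side buttons are set unequally, so feel for the middle between them and squeeze both fully in together; then draw the pack out of its leaning slot and stand it upright on its foot in the middle of the empty tray. Leave the sample bottle in the other tray standing where it is.

Things in the scene. Friction and masses are not known exactly. Their poses are not given: they have to be found in the camera images.
- pack: Grey battery pack with black cap, 36 x 34 x 131 mm (x, y, z), 0.18 to 0.35 kg; origin at the centre of its foot, z along its length toward the cap, y through the two buttons (their middle is 82 mm above the foot). It sits 50 mm deep in a slot, 1 mm clear of front and back walls, 0.75 mm of side walls, leaning 25 degrees to the charger's front. Unlatched, it slides out straight along its z
- button_left (a joint): spring button on the pack's +y side, a ribbed pad 26 mm (x) by 28 mm (z), 32 mm above the slot's mouth. The two pads are set unequally: at rest each stands 6.6 to 17.6 mm proud of the 34 mm wide pack, differing each time, so the middle between them lies up to 5.5 mm off the pack's. 0 = out, 0.0061 m = fully in; 2.2 N at first, 1.8 N more per mm (13.1 N), then a rigid stop, 0.5 to 11.5 mm proud
- button_right (a joint): the same on the pack's -y side. A catch on each button hooks 5.3 mm behind a rigid lip inside the slot (1.5 mm play along z); both must be 5.3 mm in at once (6 mm if the pack leans on a side wall). A grip more than 1 to 2 mm off the pads' middle shoves the pack on a wall and leaves one catch hooked; during the squeeze the gripper feels it as a sideways force: move with that force until it vanishes
- charger: white bench charger fixed to the bench, base plate 130 x 100 x 20 mm, with a 54 x 70 mm slot block that leans 25 degrees toward its front, its top 77 to 100 mm high; origin on the bench under the centre of the slot's floor, -x is its front, z up. Closing fingers may drag the pack down onto the slot's floor, so a first pull of 10 to 30 N may only undo that
- slot_floor (a point): centre of the slot's floor, 40 mm above the bench, where the centre of the pack's foot rests
- tray_empty: square white tray, fixed, 120 x 120 mm, 18 mm high, wall 4 mm, floor 4 mm thick (its top at z = 0.004); empty; origin at the centre of its underside; two small lugs on its y sides
- tray_used: an identical fixed tray in which the sample bottle stands; same origin
- bottle: clear sample bottle with white cap, 41 mm across, 118 mm high, loose, upright in the middle of the used tray; origin at the centre of its underside

How it is judged:
By the outcome, as a careful person would: the job done as asked, in the order asked, and still so for the second after the job is handed in, with the robot touching nothing.
It also fails if it takes over 48 s, if anything falls off the work surface, if the arm or the gripper's body presses on something with over 40 N, if the wrist force passes 120 N, or if a joint passes its speed limit or range.

ROBOT

A 7-joint arm with a two-finger parallel gripper is mounted at the origin on a cart in front of the work surface, level with it; the furniture and walls round the work are solid. World frame = base frame: x ahead of the robot, y to its left, z up, the work surface at z = 0. Lengths are in m, angles in rad, forces in N, time in s.
With the tool pointing down it reaches from about 0.4 to 0.85 m from the base axis. Payload 10.4 kg.
Tool frame: the origin (TCP) lies on the centre line of the jaws, within the pads' length; the fingertips stand r.finger_overhang ahead of it and the grasp point (between the pads) lies 5 mm behind it (r.finger_overhang is the distance from the TCP to the fingertips, in m); z points along the fingers, y is the line along which they close (so a half turn about z gives the same grasp; the last joint's range is limited). The gripper opens to 87 mm and grips with 3 to 60 N. Pads are 19 mm wide; open, the fingers measure 117 mm over their backs; the gripper's body (75 mm by 190 mm) begins 51 mm behind the grasp point.
Start: joints at [-1.175, 0.332, -0.065, 1.46, 0.022, 1.35, -0.088], TCP at [0.254, 0.571, 0.237] pointing down, gripper open.
Joint ranges: [-2.6, 2.6], [-0.5, 2.12], [-1.47, 1.34], [0.16, 2.42], [-1.27, 4.41], [0.06, 2.06], [-2.6, 2.6]. Speed limits (rad/s): [2.22, 2.22, 2.79, 2.79, 3.14, 3.14, 3.14].

INTERFACE

Orientations are given as a unit quaternion [x, y, z, w].
In Python, from bench import read_state, viewer, r gives the robot as it stands.
- The arm moves only by the tool carry_out, never from a script. Its argument "moves" is a list of rows, each a list of 6 numbers: the shift along the tool's x, y, z in units of 40 mm (1.0 is 40 mm), then the turn, a rotation vector about the tool's x, y, z in units of 8 degrees (1.0 is 8 degrees). A call has 1 to 20 rows; each row shifts and turns the commanded pose from where the row before left it, along the tool's axes as they then stand; what a row does not reach is not made up. A row lasts 1/8 s, in which the tool goes at most 62.5 mm and 10.7 degrees, less where a joint would pass 70% of its speed; a pose out of reach is approached as far as the arm can. A call is refused whole if a number of a shift passes 1 or a number of a turn 1, either way. A call with a gripper value outside its range is refused whole. "fingers" is the finger opening in mm, from 0 to 87, set as the call begins (left out, the last holds). The fingers move at their own pace and stop on an object; "force" is the grip in N (left out, the last holds). Time passes only in rows, so rows that do not move let the fingers close. It gives the time, the measured TCP pose, the force, the opening and the grip force at its end, in the units of the state.
- read_state(): the state, without advancing time (a new reading comes with each control period).
- viewer.camera(name): name is "scene" or "top" or "wrist"; returns a dict with "pixels" (400x640x3 uint8, red, green, blue), "range_z" (400x640 float32, m along the optical axis (not along the pixel's ray), 0 where there is no reading), "fx", "fy", "cx", "cy" (pixels), "xyz" and "orientation" of the camera in the world. Camera axes: x right, y down, z forward; pixel columns grow to the right and rows downward; lengths in m; the calibration is good to about 2 mm. A picture is of the moment at which its call begins.
- r.close_job(): hands the job in; it is judged then, once.
The state is a dict: "time": time; "joint_positions": joint angles; "joint_vel": joint speeds; "joint_torque": joint torques, N m; "ee_pos": TCP position; "eef_rot": TCP orientation; "ft_force": force on the tool from outside, world axes, zero at the start; "torque": the same for the moment, N m; "width": finger opening in m; "grip_force": force on a finger pad.
Only numpy, scipy, OpenCV 4.12 (cv2) and the standard library are available. Lean on these libraries where they do the work, as an engineer would, in place of code of your own. Each camera call takes 0.05 s, during which the arm holds its last target. There are 200 camera calls.

## Working session

There is one attempt and no reset: what is moved stays moved. The work goes in short steps, Python scripts to look and compute and a tool call to move; the robot and the scene stay as the last step left them, time stands still between calls to the robot, and variables do not carry over. Pictures are saved under pics/ and viewed, at most 10 in all, crops included, and the job is handed in when it is done.

Besides the shell and the picture viewer there is one more tool, called after "Call:" by a JSON object that holds its "name" and its "arguments", one argument or row to a line. carry_out: Moves the arm, as the interface text tells. Its arguments: {"type":"object","properties":{"moves":{"type":"array","items":{"type":"array","items":{"type":"number"}}},"fingers":{"type":"number"},"force":{"type":"number"}},"required":["moves"]}

```bash
mkdir -p pics; cat > h.py <<'E'
import numpy as np, cv2
from scipy.spatial.transform import Rotation as R
from bench import read_state, viewer, r
def cloud(c):
    z=c["range_z"]; v,u=np.mgrid[0:z.shape[0],0:z.shape[1]]
    p=np.stack([(u-c["cx"])/c["fx"]*z,(v-c["cy"])/c["fy"]*z,z],-1)
    return p@R.from_quat(c["orientation"]).as_matrix().T+np.array(c["xyz"])
def save(c,n): cv2.imwrite("pics/"+n+".png",c["pixels"][:,:,::-1])
E
python3 - <<'E'
from h import *
ims=[]
for n in ("scene","top"):
    c=viewer.camera(n); P=cloud(c); np.savez(n+".npz",P=P,pix=c["pixels"]); ims.append(c["pixels"])
    print(n,c["xyz"],c["orientation"],c["fx"])
a=np.vstack(ims)[:,:,::-1]
cv2.imwrite("pics/a.png",cv2.resize(a,(480,600),interpolation=cv2.INTER_AREA)); cv2.imwrite("pics/top.png",ims[1][:,:,::-1]);cv2.imwrite("pics/scene.png",ims[0][:,:,::-1])
s=read_state(); print(s, r.finger_overhang)
E
```

```text
scene [ 0.1731079  -0.59726899  0.48512966] [ 0.84293084 -0.19679549  0.10784319 -0.48898771] 399.87266152110334
top [0.41110331 0.06214959 1.15837263] [-0.70115545  0.71224327 -0.02321073  0.02349086] 411.7537229184644
{'time': 0.1, 'joint_positions': array([-1.17460713,  0.33281487, -0.06472488,  1.46083991,  0.02160628,
        1.34988946, -0.08848629]), 'joint_vel': array([ 1.49657185e-03, -9.06797380e-04, -1.50404153e-04, -4.34125335e-04,
       -3.79687929e-05,  2.60647951e-03,  2.45057337e-04]), 'joint_torque': array([ 2.65471070e-03, -6.24539137e+01,  2.52915110e-02, -3.90718746e+01,
       -6.14900328e-02,  3.64210317e-02,  5.19129026e-05]), 'ee_pos': array([0.2540196 , 0.57070177, 0.235838  ]), 'eef_rot': array([ 2.07839619e-01,  9.78162716e-01, -6.19175706e-04, -1.04197036e-04]), 'ft_force': array([-1.16166771,  0.82844818, -0.16049146]), 'torque': array([-0.04066798, -0.01510445,  0.07239223]), 'grip_force': 0.0, 'width': 0.08702780303819767} 0.014
```

View pics/top.png

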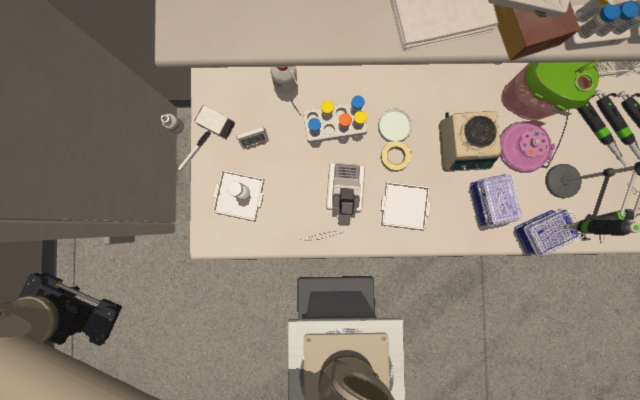

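View pics/scene.png

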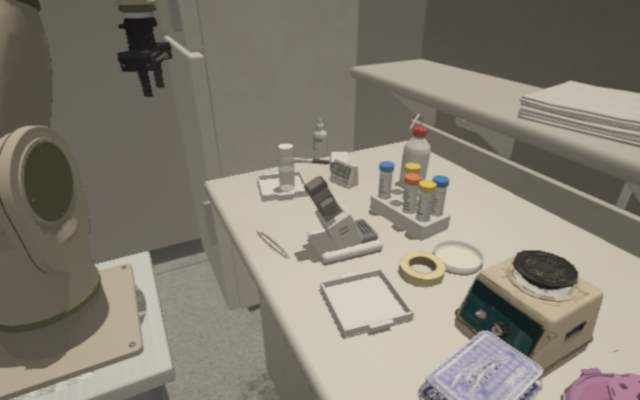

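The top view shows the charger at about (346,188) with its black cap at (347,202), leaning toward the robot. The empty tray is at about (405,206), and the used tray with the bottle is at (239,197). The scene view agrees: the pack is at about (325,200) and the empty tray at (365,298).

```bash
cat > m.py <<'E'
from h import *
d=np.load("top.npz"); P=d["P"]; pix=d["pix"].astype(int)
v,u=np.mgrid[0:400,0:640]
box=lambda a,b,c,e:(u>=a)&(u<b)&(v>=c)&(v<e)
print("bench z",np.median(P[150:170,350:370,2]) if 0 else np.median(P[225:245,240:290,2]))
# trays: rim outline
for n,b in (("empty",(375,435,178,235)),("used",(208,270,168,226))):
    m=box(*b)&(P[...,2]>0.010)&(P[...,2]<0.028)
    q=P[m][:,:2]; rr=cv2.minAreaRect((q*1000).astype(np.float32)); print(n,m.sum(),rr, P[m][:,2].mean())
m=box(225,255,175,205)&(P[...,2]>0.1); print("bottle",m.sum(),P[m].mean(0),P[m][:,2].max())
m=box(322,370,155,220)&(P[...,2]>0.012)&(P[...,2]<0.03)
print("base",m.sum(),cv2.minAreaRect((P[m][:,:2]*1000).astype(np.float32)))
m=box(322,370,155,225)&(P[...,2]>0.06)&(P[...,2]<0.105)
print("block",m.sum(),cv2.minAreaRect((P[m][:,:2]*1000).astype(np.float32)))
m=box(322,370,155,225)&(P[...,2]>0.14)
print("cap",m.sum(),cv2.minAreaRect((P[m][:,:2]*1000).astype(np.float32)),P[m].mean(0),P[m][:,2].max())
print("max z around", [ (a,round(float(P[60:260,a:a+40,2].max()),3)) for a in range(190,440,40)])
s=np.load("scene.npz"); Q=s["P"]
m=(Q[...,0]>.3)&(Q[...,0]<.52)&(Q[...,1]>-.1)&(Q[...,1]<.1)&(Q[...,2]>.12)&(Q[...,2]<.2)
print("scene cap",m.sum(),Q[m].min(0),Q[m].max(0))
im=cv2.imread("pics/scene.png")[150:270,270:400]; im2=cv2.imread("pics/top.png")[150:225,300:440]
cv2.imwrite("pics/c.png",np.hstack([cv2.resize(im,None,fx=4,fy=4,interpolation=2)[:480,:520],]))
E
python3 m.py
```

```text
bench z 0.00038697637942386454
empty 361 ((463.473388671875, -173.0242919921875), (134.23614501953125, 120.12496948242188), 82.19906616210938) 0.01710509672228414
used 380 ((500.1608581542969, 292.6217956542969), (133.76930236816406, 119.89505004882812), 77.29004669189453) 0.017227577052647308
bottle 188 [0.50528652 0.27343251 0.14846066] 1.158372626572321
base 501 ((518.5494995117188, -6.706661224365234), (99.76811218261719, 130.4938201904297), 84.940185546875)
block 337 ((503.2267761230469, -4.558845520019531), (72.17404174804688, 57.74049377441406), 88.53501892089844)
cap 252 ((438.9272155761719, 13.637832641601562), (46.01987838745117, 101.94313049316406), 54.13209533691406) [0.45770346 0.00153424 0.19151439] 1.158372626572321
max z around [(190, 1.158), (230, 1.158), (270, 1.158), (310, 1.158), (350, 1.158), (390, 1.158), (430, 1.158)]
scene cap 613 [ 0.43687247 -0.03602305  0.12005083] [0.48755359 0.01391675 0.16430703]
```

View pics/c.png

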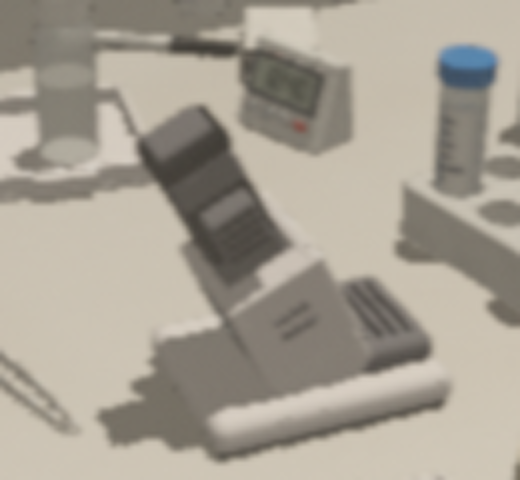

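The crop shows the pack leaning to the left, toward the robot. The cap is at about (185,140), the right button pad at about (235,220), and the slot mouth at about (260,270). Next I'll measure the pack in its own tilted frame.

```bash
cat > m2.py <<'E'
from h import *
yaw=np.radians(84.94-90)
M=(R.from_euler('z',yaw)*R.from_euler('y',-np.radians(25))).as_matrix() # pack axes in world
print("pack z",M[:,2])
for n in ("top","scene"):
    P=np.load(n+".npz")["P"].reshape(-1,3)
    m=(P[:,0]>.38)&(P[:,0]<.6)&(abs(P[:,1]+.005)<.07)&(P[:,2]>.03)&(P[:,2]<.2)
    q=(P[m]-[0.5,-0.006,0.04])@M
    for lo,hi in ((-.01,.03),(.03,.05),(.055,.068),(.068,.082),(.082,.096),(.096,.108),(.108,.122),(.122,.14)):
        k=q[(q[:,2]>lo)&(q[:,2]<hi)]
        if len(k)>3: print(n,lo,hi,len(k),"x",np.percentile(k[:,0],[2,50,98]).round(4),"y",np.percentile(k[:,1],[2,50,98]).round(4))
    print(n,"ztop",np.percentile(q[:,2],[97,99,100]).round(4))
s=read_state(); T=R.from_quat(s["eef_rot"]).as_matrix(); print(T.round(3))
E
python3 m2.py
```

```text
pack z [-0.42097127  0.03727447  0.90630779]
top -0.01 0.03 135 x [-0.0011  0.0366  0.0379] y [-0.032   0.0048  0.0363]
top 0.03 0.05 232 x [0.009  0.0297 0.0375] y [-0.0331  0.0027  0.0358]
top 0.055 0.068 24 x [0.0208 0.0261 0.027 ] y [-0.0143  0.0013  0.0273]
top 0.068 0.082 53 x [0.0005 0.0241 0.027 ] y [-0.0254  0.0081  0.0363]
top 0.082 0.096 160 x [-0.004   0.0134  0.0262] y [-0.0298  0.0157  0.0349]
top 0.096 0.108 25 x [0.0159 0.0249 0.0264] y [-0.0198 -0.0014  0.0221]
top 0.108 0.122 60 x [-0.0118  0.022   0.0273] y [-0.0158  0.0064  0.018 ]
top 0.122 0.14 161 x [-0.0093  0.0093  0.0249] y [-0.0138  0.0009  0.016 ]
top ztop [0.1278 0.129  0.1319]
scene -0.01 0.03 443 x [-0.0182  0.0079  0.0347] y [-0.0356 -0.0332  0.0014]
scene 0.03 0.05 514 x [-0.0172  0.007   0.0356] y [-0.0351 -0.0252  0.0303]
scene 0.055 0.068 45 x [-0.0108 -0.0028  0.025 ] y [-0.0297 -0.0162  0.    ]
scene 0.068 0.082 122 x [-0.011   0.0048  0.0244] y [-0.0312 -0.0288  0.0044]
scene 0.082 0.096 185 x [-0.0105  0.0061  0.024 ] y [-0.0314 -0.0212 -0.0094]
scene 0.096 0.108 115 x [-0.0112  0.0058  0.0242] y [-0.0166 -0.0148  0.0023]
scene 0.108 0.122 158 x [-0.0126  0.0054  0.0266] y [-0.0173 -0.0141  0.0081]
scene 0.122 0.14 187 x [-0.0099  0.0074  0.0245] y [-0.015  -0.0038  0.0132]
scene ztop [0.1266 0.1274 0.1288]
[[-0.914  0.407 -0.   ]
 [ 0.407  0.914 -0.001]
 [-0.    -0.001 -1.   ]]
```

```bash
cat > g.py <<'E'
from h import *
yaw=np.radians(-5.06)
M=(R.from_euler('z',yaw)*R.from_euler('y',-np.radians(25))).as_matrix()
F=np.array([.5,-.006,.04])+M@[.0075,.0012,-.003]      # pack foot centre
G=np.stack([-M[:,0],M[:,1],-M[:,2]],1)                 # gripping attitude
at=lambda y,z:F+M@[0,y,z]
def show(tgt,Rt=None):
    s=read_state(); p=np.array(s["ee_pos"]); T=R.from_quat(s["eef_rot"]).as_matrix()
    print("t",round(s["time"],2),"pos",p.round(4),"->",np.round(tgt,4),"units tool",(T.T@(np.array(tgt)-p)/.04).round(2))
    if Rt is not None: print("turn units",(np.degrees(R.from_matrix(T.T@Rt).as_rotvec())/8).round(2))
    print("F world",s["ft_force"].round(2),"tool",(T.T@s["ft_force"]).round(2),"M tool",(T.T@s["torque"]).round(2),"w",round(s["width"],4),"grip",round(s["grip_force"],1))
E
python3 - <<'E'
from g import *
P=np.load("top.npz")["P"]
print("cabinet",P[235:241:5,100:185:20].round(2).tolist()); print("foot",F,"hover",at(.0015,.215),"tgt",at(.0015,.083))
show([.36,.32,.26]); show(at(.0015,.215),G)
E
```

```text
cabinet [[[0.39, 0.76, -0.15], [0.39, 0.76, -0.28], [0.38, 0.95, -0.87], [0.38, 0.86, -0.88], [0.38, 0.76, -0.88]], [[0.36, 1.16, -0.89], [0.37, 0.79, -0.35], [0.35, 0.96, -0.88], [0.35, 0.86, -0.89], [0.35, 0.76, -0.88]]]
foot [ 0.50813957 -0.00551602  0.04045071] hover [0.41776305 0.00399215 0.23530689] tgt [ 0.47333125 -0.00092808  0.11567426]
t 0.1 pos [0.254  0.5707 0.2358] -> [0.36 0.32 0.26] units tool [-4.97 -4.65 -0.6 ]
F world [-1.16  0.83 -0.16] tool [1.4  0.28 0.16] M tool [ 0.03 -0.03 -0.07] w 0.087 grip 0.0
t 0.1 pos [0.254  0.5707 0.2358] -> [0.4178 0.004  0.2353] units tool [ -9.5  -11.28   0.03]
turn units [-0.53 -3.1  -2.33]
F world [-1.16  0.83 -0.16] tool [1.4  0.28 0.16] M tool [ 0.03 -0.03 -0.07] w 0.087 grip 0.0
```

Call:
{"name": "carry_out", "arguments": {
  "moves": [
    [-0.7,-0.66,-0.1,0,0,0],
    [-0.7,-0.66,-0.1,0,0,0],
    [-0.7,-0.66,-0.1,0,0,0],
    [-0.7,-0.66,-0.1,0,0,0],
    [-0.7,-0.66,-0.1,0,0,0],
    [-0.7,-0.66,-0.1,0,0,0],
    [-0.7,-0.66,-0.1,0,0,0],
    [-0.56,-0.83,0,0,0,0],
    [-0.56,-0.83,0,0,0,0],
    [-0.56,-0.83,0,0,0,0],
    [-0.56,-0.83,0,0,0,0],
    [-0.56,-0.83,0,0,0,0],
    [-0.56,-0.83,0,0,0,0],
    [-0.56,-0.83,0,0,0,0],
    [-0.56,-0.83,0,0,0,0],
    [0,0,0,0,0,0]
  ],
  "fingers": 87
}}

```text
time: 2.1
ee_pos: [0.4138, 0.0044, 0.2645]
eef_rot: [0.21, 0.978, 0.0, -0.0]
ft_force: [0.2, 1.2, 0.1]
width: 0.0871
grip_force: 0.0
```

```bash
python3 -c "
from g import *
show(at(.0015,.215),G)"
```

```text
t 2.1 pos [0.4138 0.0044 0.2645] -> [0.4178 0.004  0.2353] units tool [-0.09  0.03  0.73]
turn units [-0.52 -3.1  -2.36]
F world [0.19 1.21 0.13] tool [ 0.32  1.18 -0.13] M tool [-0.06  0.01  0.03] w 0.0871 grip 0.0
```

Next is the turn, in 4 rows of (-0.13, -0.775, -0.59), staying at this height.

Call:
{"name": "carry_out", "arguments": {
  "moves": [
    [0,0,0,-0.13,-0.775,-0.59],
    [0,0,0,-0.13,-0.775,-0.59],
    [0,0,0,-0.13,-0.775,-0.59],
    [0,0,0,-0.13,-0.775,-0.59],
    [0,0,0,0,0,0],
    [0,0,0,0,0,0]
  ]
}}

```text
time: 2.85
ee_pos: [0.4128, 0.008, 0.2663]
eef_rot: [0.063, 0.98, -0.004, 0.189]
ft_force: [-0.0, 0.2, 0.2]
width: 0.0868
grip_force: 0.0
```

```bash
python3 - <<'E'
from g import *
show(at(.0015,.215),G)
print(read_state()["joint_positions"].round(2))
c=viewer.camera("wrist"); save(c,"w1"); P=cloud(c).reshape(-1,3); np.savez("w1.npz",P=P)
q=(P-F)@M
m=(abs(q[:,0])<.03)&(abs(q[:,1])<.05)&(q[:,2]>.04)&(q[:,2]<.15)
q=q[m]; print(len(q))
for lo,hi in ((.045,.053),(.07,.085),(.085,.1),(.1,.11),(.11,.127),(.127,.14)):
    k=q[(q[:,2]>lo)&(q[:,2]<hi)]
    if len(k)>9: print(lo,hi,len(k),"x",np.percentile(k[:,0],[2,50,98]).round(4),"y",np.percentile(k[:,1],[1,2,50,98,99]).round(4),"z",np.median(k[:,2]).round(4))
E
```

```text
t 2.85 pos [0.4128 0.008  0.2663] -> [0.4178 0.004  0.2353] units tool [ 0.16 -0.1   0.77]
turn units [ 0.   -0.4  -0.29]
F world [-0.05  0.17  0.24] tool [-0.02  0.16 -0.25] M tool [-0.02  0.41  0.02] w 0.0868 grip 0.0
[-0.44 -0.49  0.15  2.2   0.24  1.07  1.07]
4175
0.045 0.053 865 x [-0.0238 -0.0175  0.0287] y [-0.035  -0.0345  0.001   0.033   0.0338] z 0.0464
0.07 0.085 106 x [-0.0183 -0.016  -0.0106] y [-0.0297 -0.0284  0.0017  0.031   0.0322] z 0.0781
0.085 0.1 1001 x [-0.0185 -0.001   0.0122] y [-0.0321 -0.0315  0.019   0.0337  0.0345] z 0.0925
0.1 0.11 11 x [-0.0189 -0.0186 -0.0182] y [-0.0119 -0.0118 -0.0026  0.0084  0.0089] z 0.1004
0.11 0.127 1070 x [-0.02   -0.0055  0.0187] y [-0.0173 -0.017   0.0004  0.0159  0.0161] z 0.1233
0.127 0.14 977 x [-0.0137 -0.      0.0134] y [-0.0127 -0.0124 -0.0009  0.0109  0.0113] z 0.1279
```

View pics/w1.png

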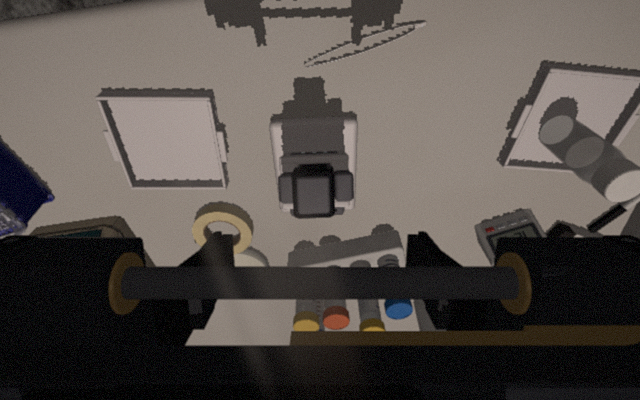

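The wrist view shows the cap centred at about (316,190), with the pads either side at about (287,185) and (344,185). In pack coordinates the pads lie at y = -32 and +34 mm, so their middle is about +1.2 mm. The arm is close to the j2 limit here, so I'll finish the turn lower down.

Call:
{"name": "carry_out", "arguments": {
  "moves": [
    [0.08,-0.05,0.38,0,0,0],
    [0.08,-0.05,0.38,0,-0.2,-0.15],
    [0,0,0,0,-0.2,-0.15],
    [0,0,0,0,0,0],
    [0,0,0,0,0,0]
  ]
}}

```text
time: 3.52
ee_pos: [0.418, 0.0044, 0.236]
eef_rot: [0.041, 0.975, -0.009, 0.217]
ft_force: [-0.2, -0.2, 0.1]
width: 0.0869
grip_force: 0.0
```

```bash
python3 -c "
from g import *
show(at(.0012,.215),G)
show(at(.0012,.084),G)
print(read_state()['joint_positions'].round(2))"
```

```text
t 3.52 pos [0.418  0.0044 0.236 ] -> [0.4177 0.0037 0.2353] units tool [ 0.01 -0.02  0.01]
turn units [0.01 0.01 0.02]
F world [-0.21 -0.23  0.06] tool [ 0.15 -0.25 -0.13] M tool [0.01 0.52 0.03] w 0.0869 grip 0.0
t 3.52 pos [0.418  0.0044 0.236 ] -> [ 0.4729 -0.0012  0.1166] units tool [ 0.01 -0.03  3.29]
turn units [0.01 0.01 0.02]
F world [-0.21 -0.23  0.06] tool [ 0.15 -0.25 -0.13] M tool [0.01 0.52 0.03] w 0.0869 grip 0.0
[-0.38 -0.49  0.11  2.29  0.25  0.94  1.11]
```

Call:
{"name": "carry_out", "arguments": {
  "moves": [
    [0.01,-0.03,0.47,0,0,0],
    [0,0,0.47,0,0,0],
    [0,0,0.47,0,0,0],
    [0,0,0.47,0,0,0],
    [0,0,0.47,0,0,0],
    [0,0,0.47,0,0,0],
    [0,0,0.47,0,0,0],
    [0,0,0,0,0,0],
    [0,0,0,0,0,0]
  ]
}}

```text
time: 4.65
ee_pos: [0.473, -0.0017, 0.117]
eef_rot: [0.042, 0.975, -0.009, 0.217]
ft_force: [-0.1, 0.0, -0.6]
width: 0.0866
grip_force: 0.0
```

```bash
python3 -c "
from g import *
show(at(.0012,.084),G)
print(read_state()['joint_positions'].round(2))"
```

```text
t 4.65 pos [ 0.473  -0.0017  0.117 ] -> [ 0.4729 -0.0012  0.1166] units tool [0.01 0.01 0.01]
turn units [0.01 0.01 0.02]
F world [-0.09  0.01 -0.57] tool [ 0.32 -0.    0.48] M tool [ 0.02  0.57 -0.05] w 0.0866 grip 0.0
[-0.37 -0.19  0.19  2.35  0.28  0.57  1.1 ]
```

No contact so far. I'll close partway to feel for the sideways force.

Call:
{"name": "carry_out", "arguments": {
  "moves": [
    [0,0,0,0,0,0],
    [0,0,0,0,0,0],
    [0,0,0,0,0,0],
    [0,0,0,0,0,0],
    [0,0,0,0,0,0],
    [0,0,0,0,0,0]
  ],
  "fingers": 60,
  "force": 15
}}

```text
time: 5.4
ee_pos: [0.4731, -0.0018, 0.1167]
eef_rot: [0.042, 0.975, -0.009, 0.217]
ft_force: [-1.6, 1.3, 4.9]
width: 0.0601
grip_force: 5.6
```

```bash
python3 -c "
from g import *
show(at(.0012,.084),G)"
```

```text
t 5.4 pos [ 0.4731 -0.0018  0.1167] -> [ 0.4729 -0.0012  0.1166] units tool [ 0.01  0.01 -0.  ]
turn units [0.01 0.02 0.02]
F world [-1.6   1.31  4.89] tool [-0.53  1.17 -5.15] M tool [-0.28  0.51  0.01] w 0.0601 grip 5.6
```

Call:
{"name": "carry_out", "arguments": {
  "moves": [
    [0,0.012,0,0,0,0],
    [0,0,0,0,0,0],
    [0,0,0,0,0,0]
  ],
  "fingers": 56,
  "force": 25
}}

```text
time: 5.78
ee_pos: [0.4732, -0.0014, 0.1168]
eef_rot: [0.042, 0.975, -0.009, 0.217]
ft_force: [-2.7, 0.3, 6.4]
width: 0.0563
grip_force: 8.4
```

```bash
python3 -c "
from g import *
show(at(.0012,.084),G)"
```

```text
t 5.78 pos [ 0.4732 -0.0014  0.1168] -> [ 0.4729 -0.0012  0.1166] units tool [0.01 0.01 0.  ]
turn units [0.01 0.02 0.02]
F world [-2.66  0.3   6.39] tool [-0.29  0.08 -6.92] M tool [-0.1   0.44  0.  ] w 0.0563 grip 8.4
```

Call:
{"name": "carry_out", "arguments": {
  "moves": [
    [0,0,0,0,0,0],
    [0,0,0,0,0,0],
    [0,0,0,0,0,0],
    [0,0,0,0,0,0]
  ],
  "fingers": 44,
  "force": 30
}}

```text
time: 6.28
ee_pos: [0.4739, -0.0012, 0.1178]
eef_rot: [0.042, 0.975, -0.009, 0.218]
ft_force: [-8.0, 1.6, 16.5]
width: 0.0451
grip_force: 28.0
```

```bash
python3 -c "
from g import *
show(at(.0012,.084),G)"
```

```text
t 6.28 pos [ 0.4739 -0.0012  0.1178] -> [ 0.4729 -0.0012  0.1166] units tool [ 0.04 -0.    0.02]
turn units [0.02 0.03 0.02]
F world [-8.02  1.62 16.48] tool [  0.33   0.95 -18.37] M tool [-0.02  0.72  0.03] w 0.0451 grip 28.0
```

Call:
{"name": "carry_out", "arguments": {
  "moves": [
    [0,0.01,0,0,0,0],
    [0,0,0,0,0,0],
    [0,0,0,0,0,0]
  ],
  "fingers": 38,
  "force": 30
}}

```text
time: 6.65
ee_pos: [0.474, -0.001, 0.1179]
eef_rot: [0.042, 0.975, -0.009, 0.218]
ft_force: [-9.2, -0.3, 19.5]
width: 0.0441
grip_force: 30.5
```

```bash
python3 - <<'E'
from g import *
show(at(.0012,.084),G)
c=viewer.camera("scene"); im=c["pixels"][110:270,230:430,::-1]
cv2.imwrite("pics/s2.png",cv2.resize(im,None,fx=3.5,fy=3.5,interpolation=2))
E
```

```text
t 6.65 pos [ 0.474  -0.001   0.1179] -> [ 0.4729 -0.0012  0.1166] units tool [ 0.04 -0.01  0.02]
turn units [0.01 0.03 0.02]
F world [-9.19 -0.26 19.47] tool [ -0.03  -1.03 -21.5 ] M tool [0.38 0.76 0.07] w 0.0441 grip 30.5
```

View pics/s2.png

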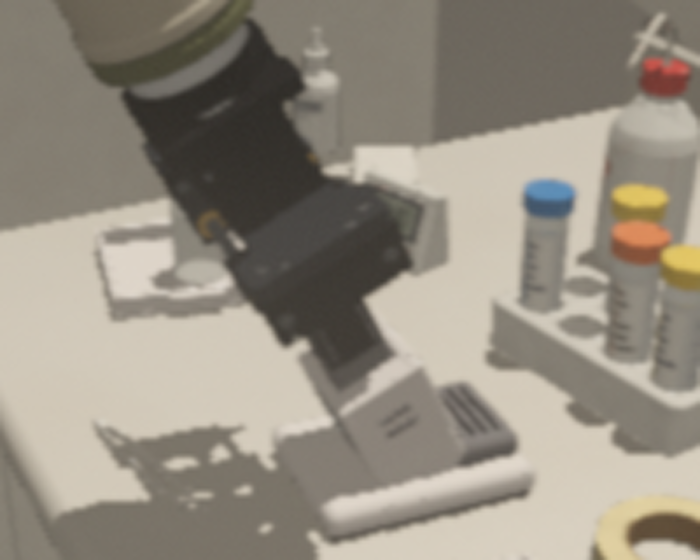

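The fingers are on the pads, with the pack still seated below them at about (345,375) in the crop. The sideways force is only about 1 N. Next is a slow first pull.

Call:
{"name": "carry_out", "arguments": {
  "moves": [
    [0,-0.005,-0.05,0,0,0],
    [0,0,-0.05,0,0,0],
    [0,0,0,0,0,0]
  ],
  "fingers": 38,
  "force": 35
}}

```text
time: 7.08
ee_pos: [0.4711, -0.0013, 0.1198]
eef_rot: [0.042, 0.975, -0.009, 0.217]
ft_force: [2.9, -1.6, -1.6]
width: 0.0404
grip_force: 34.8
```

```bash
python3 -c "
from g import *
show(at(.0012,.084),G)"
```

```text
t 7.08 pos [ 0.4711 -0.0013  0.1198] -> [ 0.4729 -0.0012  0.1166] units tool [-0.01  0.01  0.09]
turn units [0.01 0.01 0.02]
F world [ 2.93 -1.61 -1.62] tool [-2.09 -1.35  2.76] M tool [0.   0.07 0.04] w 0.0404 grip 34.8
```

Call:
{"name": "carry_out", "arguments": {
  "moves": [
    [0,0,-0.07,0,0,0],
    [0,0,-0.07,0,0,0],
    [0,0,0,0,0,0]
  ]
}}

```text
time: 7.45
ee_pos: [0.4687, -0.001, 0.1251]
eef_rot: [0.042, 0.975, -0.009, 0.217]
ft_force: [1.6, -0.7, -1.0]
width: 0.0409
grip_force: 34.8
```

```bash
python3 -c "
from g import *
show(at(.0012,.084),G)"
```

```text
t 7.45 pos [ 0.4687 -0.001   0.1251] -> [ 0.4729 -0.0012  0.1166] units tool [-0.    0.    0.24]
turn units [0.01 0.01 0.02]
F world [ 1.56 -0.72 -0.99] tool [-1.05 -0.58  1.58] M tool [0.13 0.34 0.04] w 0.0409 grip 34.8
```

Call:
{"name": "carry_out", "arguments": {
  "moves": [
    [0,0,-0.2,0,0,0],
    [0,0,-0.2,0,0,0],
    [0,0,-0.2,0,0,0],
    [0,0,0,0,0,0]
  ]
}}

```text
time: 7.95
ee_pos: [0.4586, 0.0, 0.1474]
eef_rot: [0.042, 0.975, -0.009, 0.217]
ft_force: [0.3, 0.4, -4.1]
width: 0.0411
grip_force: 34.8
```

```bash
python3 - <<'E'
from g import *
show(at(.0012,.084),G)
c=viewer.camera("scene"); im=c["pixels"][110:270,230:430,::-1]
cv2.imwrite("pics/s3.png",cv2.resize(im,None,fx=3.5,fy=3.5,interpolation=2))
E
```

```text
t 7.95 pos [0.4586 0.     0.1474] -> [ 0.4729 -0.0012  0.1166] units tool [ 0.   -0.    0.85]
turn units [0.01 0.01 0.02]
F world [ 0.3   0.38 -4.11] tool [1.51 0.4  3.83] M tool [-0.05  0.85  0.01] w 0.0411 grip 34.8
```

View pics/s3.png

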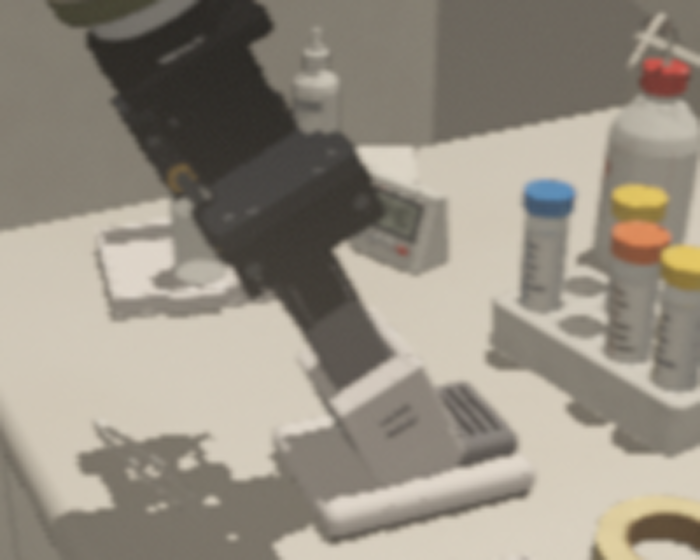

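The pack comes along: more of its grey body now shows above the slot mouth, at about (345,355), and the load is about 4 N. I'll draw it clear.

Call:
{"name": "carry_out", "arguments": {
  "moves": [
    [0,0,-0.3,0,0,0],
    [0,0,-0.35,0,0,0],
    [0,0,-0.4,0,0,0],
    [0,0,-0.4,0,0,0],
    [0,0,-0.4,0,0,0],
    [0,0,0,0,0,0]
  ]
}}

```text
time: 8.75
ee_pos: [0.4276, 0.0027, 0.2151]
eef_rot: [0.042, 0.975, -0.009, 0.218]
ft_force: [0.8, -0.7, -3.6]
width: 0.0411
grip_force: 34.8
```

```bash
python3 -c "
from g import *
U=R.from_euler('z',np.radians(-5.06)).as_matrix()
Gu=np.stack([-U[:,0],U[:,1],-U[:,2]],1)
show([.4635,-.173,.19],Gu)
print(read_state()['joint_positions'].round(2))"
```

```text
t 8.75 pos [0.4276 0.0027 0.2151] -> [ 0.4635 -0.173   0.19  ] units tool [-0.88 -4.3   1.1 ]
turn units [0.01 3.15 0.02]
F world [ 0.79 -0.68 -3.63] tool [ 0.78 -0.61  3.65] M tool [-0.05  0.83 -0.  ] w 0.0411 grip 34.8
[-0.37 -0.45  0.12  2.31  0.25  0.87  1.11]
```

Call:
{"name": "carry_out", "arguments": {
  "moves": [
    [0,-0.3,0,0,0,0],
    [0,-0.5,0,0,0,0],
    [0,-0.6,0,0,0,0],
    [0,-0.6,0,0,0,0],
    [0,-0.6,0,0,0.3,0],
    [0,-0.6,0,0,0.5,0],
    [0,-0.6,0,0,0.6,0],
    [0,-0.5,0,0,0.6,0],
    [0,0,0,0,0.6,0],
    [0,0,0,0,0.55,0],
    [0,0,0,0,0,0],
    [0,0,0,0,0,0]
  ]
}}

```text
time: 10.25
ee_pos: [0.4123, -0.1693, 0.2133]
eef_rot: [0.043, 0.999, -0.0, -0.001]
ft_force: [0.3, -0.8, -2.6]
width: 0.0408
grip_force: 34.8
```

```bash
cat > p.py <<'E'
from g import *
U=R.from_euler('z',np.radians(-5.06)).as_matrix()
Gu=np.stack([-U[:,0],U[:,1],-U[:,2]],1)
show([.4635,-.173,.12],Gu)
p=np.array(read_state()["ee_pos"])
for n in ("scene","top"):
    c=viewer.camera(n); P=cloud(c).reshape(-1,3)
    q=P-p; m=(abs(q[:,0])<.04)&(abs(q[:,1])<.05)&(q[:,2]>-.12)&(q[:,2]<-.018)&(P[:,2]>.03)
    q=q[m]@U; print(n,len(q),"lowest",(np.percentile(P[m][:,2],[0,1,3]).round(4)) if len(q) else "")
    for lo,hi in ((-.095,-.08),(-.08,-.065),(-.065,-.05),(-.05,-.035),(-.035,-.02)):
        k=q[(q[:,2]>lo)&(q[:,2]<hi)]
        if len(k)>5: print(lo,hi,len(k),"x",np.percentile(k[:,0],[3,50,97]).round(4),"y",np.percentile(k[:,1],[3,50,97]).round(4))
    if n=="scene": cv2.imwrite("pics/s4.png",cv2.resize(c["pixels"][80:340,230:490,::-1],None,fx=2.3,fy=2.3,interpolation=2))
E
python3 p.py
```

```text
t 10.25 pos [ 0.4123 -0.1693  0.2133] -> [ 0.4635 -0.173   0.12  ] units tool [-1.29  0.02  2.33]
turn units [-0.   -0.01  0.02]
F world [ 0.28 -0.82 -2.63] tool [-0.36 -0.79  2.63] M tool [ 0.    0.01 -0.01] w 0.0408 grip 34.8
scene 1082 lowest [0.1268 0.1287 0.1306]
-0.095 -0.08 72 x [-0.0164 -0.0043  0.0169] y [-0.0186 -0.017   0.0048]
-0.08 -0.065 243 x [-0.0166 -0.005   0.0171] y [-0.0191 -0.0174  0.0082]
-0.065 -0.05 255 x [-0.017  -0.0059  0.0157] y [-0.0191 -0.0175  0.0093]
-0.05 -0.035 260 x [-0.0172 -0.0065  0.0161] y [-0.0193 -0.0176  0.0102]
-0.035 -0.02 230 x [-0.0182 -0.0088  0.0152] y [-0.0195 -0.0176  0.0081]
top 0 lowest
```

View pics/s4.png

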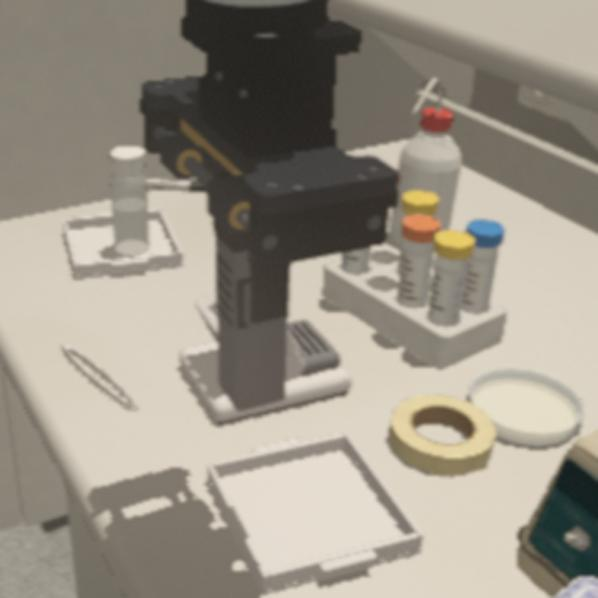

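The pack hangs upright in the grip: its foot is at about (250,395) in the crop, and the tray is at about (315,515). Its foot is about 85 mm below the TCP, with a residual tilt of about 1.5°. I'll go over the tray and lower it.

Call:
{"name": "carry_out", "arguments": {
  "moves": [
    [-0.25,0,0,0,0.15,0],
    [-0.35,0.02,0,0,0,0],
    [-0.35,0,0.2,0,0,0],
    [-0.35,0,0.4,0,0,0],
    [0,0,0.5,0,0,0],
    [0,0,0.5,0,0,0],
    [0,0,0.5,0,0,0],
    [0,0,0.2,0,0,0],
    [0,0,0,0,0,0],
    [0,0,0,0,0,0]
  ]
}}

```text
time: 11.6
ee_pos: [0.463, -0.1724, 0.1217]
eef_rot: [0.043, 0.999, 0.001, -0.011]
ft_force: [0.8, -0.6, -2.4]
width: 0.0402
grip_force: 34.8
```

```bash
python3 p.py
```

```text
t 11.6 pos [ 0.463  -0.1724  0.1217] -> [ 0.4635 -0.173   0.12  ] units tool [-0.01 -0.01  0.04]
turn units [ 0.   -0.15  0.02]
F world [ 0.78 -0.62 -2.43] tool [-0.89 -0.55  2.41] M tool [-0.01  0.   -0.04] w 0.0402 grip 34.8
scene 848 lowest [0.035  0.0372 0.0391]
-0.095 -0.08 56 x [-0.018  -0.0062  0.0142] y [-0.0186 -0.017   0.0097]
-0.08 -0.065 195 x [-0.0183 -0.0092  0.0144] y [-0.0189 -0.0172  0.0084]
-0.065 -0.05 186 x [-0.0182 -0.0089  0.0153] y [-0.019  -0.0173  0.0103]
-0.05 -0.035 213 x [-0.0183 -0.008   0.0149] y [-0.0193 -0.0175  0.0104]
-0.035 -0.02 172 x [-0.0185 -0.0123  0.0142] y [-0.0193 -0.0174  0.009 ]
top 0 lowest
```

Call:
{"name": "carry_out", "arguments": {
  "moves": [
    [-0.04,0,0.25,0,0,0],
    [0,0,0.25,0,0,0],
    [0,0,0.15,0,0,0],
    [0,0,0.05,0,0,0],
    [0,0,0,0,0,0]
  ]
}}

```text
time: 12.32
ee_pos: [0.4635, -0.1724, 0.0927]
eef_rot: [0.043, 0.999, 0.0, -0.012]
ft_force: [-0.4, -0.6, -2.8]
width: 0.0404
grip_force: 34.8
```

Call:
{"name": "carry_out", "arguments": {
  "moves": [
    [0,0,0.03,0,0,0],
    [0,0,0.03,0,0,0],
    [0,0,0,0,0,0]
  ]
}}

```text
time: 12.7
ee_pos: [0.464, -0.1724, 0.0911]
eef_rot: [0.043, 0.999, 0.001, -0.011]
ft_force: [-1.2, 1.7, 4.2]
width: 0.0415
grip_force: 35.1
```

The foot has touched the tray floor at TCP z = 0.091. I'll release it gently.

Call:
{"name": "carry_out", "arguments": {
  "moves": [
    [0,0,0,0,0,0],
    [0,0,0,0,0,0],
    [0,0,0,0,0,0]
  ],
  "fingers": 56,
  "force": 15
}}

```text
time: 13.08
ee_pos: [0.4633, -0.1723, 0.0902]
eef_rot: [0.043, 0.999, 0.001, -0.012]
ft_force: [-0.0, 1.0, -2.8]
width: 0.0565
grip_force: 8.0
```

Call:
{"name": "carry_out", "arguments": {
  "moves": [
    [0,0,0,0,0,0],
    [0,0,0,0,0,0],
    [0,0,0,0,0,0],
    [0,0,0,0,0,0],
    [0,0,0,0,0,0],
    [0,0,0,0,0,0]
  ],
  "fingers": 87
}}

```text
time: 13.82
ee_pos: [0.4635, -0.1723, 0.0904]
eef_rot: [0.043, 0.999, 0.001, -0.011]
ft_force: [-0.3, 1.3, 0.3]
width: 0.0869
grip_force: 0.0
```

```bash
python3 p.py
```

```text
t 13.82 pos [ 0.4635 -0.1723  0.0904] -> [ 0.4635 -0.173   0.12  ] units tool [ 0.02 -0.02 -0.74]
turn units [-0.   -0.16  0.02]
F world [-0.26  1.33  0.33] tool [ 0.38  1.3  -0.32] M tool [ 0.01 -0.    0.02] w 0.0869 grip 0.0
scene 430 lowest [0.0301 0.0307 0.032 ]
-0.065 -0.05 117 x [-0.0183 -0.0092  0.0147] y [-0.0247 -0.0178  0.0084]
-0.05 -0.035 184 x [-0.0184 -0.0101  0.0063] y [-0.0234 -0.0174  0.0099]
-0.035 -0.02 113 x [-0.0187 -0.0167  0.0015] y [-0.0187 -0.0155  0.0096]
top 4 lowest [0.0335 0.0337 0.0339]
```

Call:
{"name": "carry_out", "arguments": {
  "moves": [
    [0,0,-0.2,0,0,0],
    [0,0,-0.4,0,0,0],
    [0,0,-0.6,0,0,0],
    [0,0,-0.6,0,0,0],
    [0,0,-0.6,0,0,0],
    [0,0,-0.6,0,0,0],
    [0,0,-0.6,0,0,0],
    [0,0,-0.6,0,0,0],
    [0,0,0,0,0,0],
    [0,0,0,0,0,0]
  ]
}}

```text
time: 15.18
ee_pos: [0.4671, -0.1727, 0.2584]
eef_rot: [0.043, 0.999, 0.001, -0.011]
ft_force: [-0.1, -0.7, 0.1]
width: 0.0867
grip_force: 0.0
```

```bash
python3 - <<'E'
from g import *
c=viewer.camera("scene"); P=cloud(c).reshape(-1,3)
U=R.from_euler('z',np.radians(-5.06)).as_matrix()
q=(P-[.4635,-.173,0])@U; m=(abs(q[:,0])<.05)&(abs(q[:,1])<.05)&(q[:,2]>.02)&(q[:,2]<.16); q=q[m]
for lo,hi in ((.02,.04),(.04,.07),(.07,.1),(.1,.12),(.12,.16)):
    k=q[(q[:,2]>lo)&(q[:,2]<hi)]
    if len(k)>5: print(lo,hi,len(k),"x",np.percentile(k[:,0],[3,50,97]).round(4),"y",np.percentile(k[:,1],[3,50,97]).round(4))
print("top",q[:,2].max(), read_state()["ee_pos"])
cv2.imwrite("pics/s5.png",cv2.resize(c["pixels"][80:340,230:490,::-1],None,fx=2.3,fy=2.3,interpolation=2))
E
```

```text
0.02 0.04 221 x [-0.0183 -0.0107  0.0146] y [-0.0236 -0.0168  0.0096]
0.04 0.07 341 x [-0.0183 -0.0109  0.0142] y [-0.022  -0.0166  0.0107]
0.07 0.1 519 x [-0.0191 -0.0124  0.0109] y [-0.0325 -0.0213  0.0271]
0.1 0.12 351 x [-0.0187 -0.0066  0.0147] y [-0.0275 -0.0168  0.0098]
0.12 0.16 458 x [-0.0196 -0.0047  0.0163] y [-0.018  -0.0101  0.0105]
top 0.13677120164106146 [ 0.46696187 -0.17256996  0.25804517]
```

View pics/s5.png

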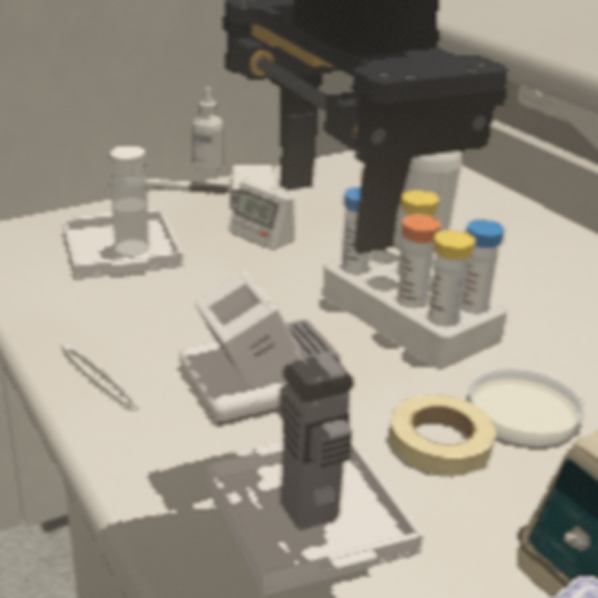

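The pack stands upright in the middle of the empty tray, with its foot at about (312,515) in the crop and its top at z = 0.136. The gripper is clear above it, and the bottle at about (128,200) is undisturbed.

```bash
python3 -c "
from bench import r
print(r.close_job())"
```

```text
the job is handed in; nothing more can be done
None
```

The battery pack came out of the charger and now stands upright in the middle of the empty tray (camera-checked), the bottle was left untouched, and the job was handed in at about 15 s of the 48 s allowed.

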